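Unlatch and open the bottle bay's gate

TASK

Open the gate of the steel bottle bay: take the latch bar by its upright tab and lift it until its tongue is clear of the lip of the keeper, whose height is not known, so go by feel and do not force the bar against lip or hood. Then swing the gate towards the robot, without flinging it, until it is wide open (about square to the front), let the bar down level again and let go. Leave the bottles and everything else standing where they are.

Things in the scene. Friction and masses are not known exactly. Their poses are not given: they have to be found in the camera images.
- bay: Open-topped box of stainless sheet on the bench, 200 deep, 310 wide, walls 120 high, holding three bottles; its gate is in the front. Origin: on the bench in the front plane (the gate's back face when closed), x pointing into the bay (away from the robot), y to the left seen from the robot, z up. The hinge line is at y = +100 mm; the keeper's post (190 high) fills x = -30 to 0, y = -150 to -125.
- gate (a joint): Swing of the gate, rad: 0 closed, growing as its free (right-hand) edge swings towards the robot, clockwise from above; stop at 1.6. The gate is a steel sheet 172 wide, 8 thick, its top edge 124 mm above the bench, 0.7 kg. The hinge is stiff enough (about 0.1 N m) that the gate stays where it is left. Always starts closed.
- hinge (a point): Point on the gate's upright hinge axis, at bench height; turns with the gate: y along the gate from its free edge to the hinge, x the gate's normal (into the bay when closed).
- bar (a joint): Lift of the latch bar about its pivot, rad: 0 level (lower stop, where gravity brings it), growing as the tongue end rises; upper stop 0.45. Starts level, its tongue behind the lip of the keeper. Bar, tab and tongue weigh about 0.23 kg (varies).
- pivot (a point): Centre of the bar's pivot on the gate's front face, 30 mm from the hinge axis along the gate, 14 mm in front of the gate's back face, 115 mm above the bench. The pivot axis is the gate's normal. The bar is dark steel 10 tall, 8 thick, running level from here past the gate's free edge. Site axes turn with the bar: y along the bar towards the hinge, z up along the tab, x the gate's normal.
- tab (a point): Grip point on the upright tab that stands on the bar: 110 mm from the pivot along the bar and 70 mm above the bar's centreline (185 mm above the bench when level). The tab is a dark steel plate 10 thick (across the gate), 20 wide (along the gate), its top 15 mm above this point, free on all sides down to the gate's top edge 61 mm below. Axes as for pivot.
- tongue: The last 24 mm of the latch bar (10 tall, 8 thick), origin at its centre, 170 mm from the pivot; axes as for pivot. It starts behind the keeper's lip and under its hood. Pressing it up, down or sideways against the keeper with more than about 15 N bends the keeper. Once the gate is 0.2 rad open the tongue is clear of the keeper.
- bottle0: Glass bottle with black cap standing in the bay, 72 diameter, 140 high, 0.45 kg; origin under its centre. A bystander.
- bottle1: Glass bottle with black cap standing in the bay, 72 diameter, 140 high, 0.45 kg; origin under its centre. A bystander.
- bottle2: Glass bottle with black cap standing in the bay, 72 diameter, 140 high, 0.45 kg; origin under its centre. A bystander.
- jar: White plastic jar on the bench right of the bay, 60 diameter, 100 high; origin under its centre. A bystander.
- rack: White block with six small clear tubes left of the bay, 90 x 70, 84 high; origin under its centre. A bystander.
- beaker: Glass beaker on the bench, 80 diameter, 95 high; origin under its centre. A bystander.
- canister: Blue gas canister with a burner tube, 90 diameter, 170 high; origin under its centre. A bystander.
- keeper_mid (a point): Fixed point of the bay: middle of the keeper's lip, 115 mm up, level with the bar's centreline. Keeper: dark C-shaped piece on the post, open in front above its lip (18 wide, 6 thick, 3 mm before the tongue). Its height was adjusted and is not measured: lip top 3 to 35 mm above this point, hood 18.5 mm above the lip top. The tongue must rise 8 to 40 mm to pass, and meets the hood 5 to 7 mm later.

How it is judged:
By the outcome, as a careful person would: the job done as asked, in the order asked, and still so for the second after the job is handed in, with the robot touching nothing.
It also fails if it takes over 58 s, if anything falls off the work surface, if the arm or the gripper's body presses on something with over 40 N, if the wrist force passes 120 N, or if a joint passes its speed limit or range.

ROBOT

A 6-joint arm with a two-finger parallel gripper is mounted at the origin on the work surface. World frame = base frame: x ahead of the robot, y to its left, z up, the work surface at z = 0. Lengths are in mm, angles in rad, forces in N, time in s.
With the tool pointing down it reaches from about 350 to 975 mm from the base axis. Payload 7.1 kg.
Tool frame: the origin (TCP) lies between the finger pads; the fingertips stand 19 mm ahead of it and the grasp point (between the pads) is the TCP; z points along the fingers, y is the line along which they close (so a half turn about z gives the same grasp; the last joint's range is limited). The gripper opens to 88 mm and grips with 3 to 60 N. Pads are 20 mm wide; open, the fingers measure 115 mm over their backs; the gripper's body (75 mm by 178 mm) begins 61 mm behind the grasp point.
Start: joints at [1.221, 0.423, 1.63, -0, 1.089, -0.019], TCP at [202.968, 591.108, 210.375] pointing down, gripper open.
Joint ranges: [-3, 3], [-0.9, 2.11], [0.09, 2.58], [-1.31, 4.45], [0.11, 2.69], [-2.54, 2.54]. Speed limits (rad/s): [2.39, 2.39, 3.01, 3.14, 3.14, 3.14].

INTERFACE

Orientations are given as a rotation vector (axis times angle).
In Python, from workcell import ctrl gives the robot as it stands.
- The arm moves only by the tool arm_command, never from a script. Its argument "series" is a list of rows, each an object with "linear": the shift along the tool's x, y, z in m, a list of three; "turn": the turn about the tool's z in rad. A call has 1 to 10 rows; each row shifts and turns the commanded pose from where the row before left it, along the tool's axes as they then stand; what a row does not reach is not made up. A row lasts 1/10 s, in which the tool goes at most 50 mm and 8.59 degrees, less where a joint would pass 70% of its speed; a pose out of reach is approached as far as the arm can. A call with a gripper value outside its range is refused whole. "jaw" is the opening, from -1 (shut) to 1 (fully open), set as the call begins (left out, the last holds). The fingers move at their own pace and stop on an object; the grip force is fixed at half the most. Time passes only in rows, so rows that do not move let the fingers close. It gives the time, the measured TCP pose, the force, the opening and the grip force at its end, in the units of the state.
- ctrl.get_obs(): the state, without advancing time (a new reading comes with each control period).
- ctrl.get_image(name): name is "scene" or "side" or "wrist"; returns a dict with "frame" (420x560x3 uint8, blue, green, red), "fx", "fy", "cx", "cy" (pixels), "rvec" (rotation vector, rad) and "tvec" (3), from world to camera coordinates, as OpenCV has them. Camera axes: x right, y down, z forward; pixel columns grow to the right and rows downward; lengths in mm; the calibration is good to about 2 mm. The wrist camera is an equidistant fisheye: a pixel r from the principal point sees the ray r / f radians off the axis. A picture is of the moment at which its call begins. There is no depth.
- ctrl.close_job(): hands the job in; it is judged then, once.
The state is a dict: "t": time; "qpos": joint angles; "qvel": joint speeds; "joint_torque": joint torques, N m; "ee_pos": TCP position; "orientation": TCP orientation; "ft_force": force on the tool from outside, world axes, zero at the start; "moment": the same for the moment, N m; "width": finger opening in mm; "grasp_force": force on a finger pad.
Only numpy, scipy, OpenCV 4.12 (cv2) and the standard library are available. Lean on these libraries where they do the work, as an engineer would, in place of code of your own. Each camera call takes 0.05 s, during which the arm holds its last target. There are 200 camera calls.

## Working session

There is one attempt and no reset: what is moved stays moved. The work goes in short steps, Python scripts to look and compute and a tool call to move; the robot and the scene stay as the last step left them, time stands still between calls to the robot, and variables do not carry over. Pictures are saved under pics/ and viewed, at most 10 in all, crops included, and the job is handed in when it is done.

Besides the shell and the picture viewer there is one more tool, called as name(argument=value, ...), one argument or row to a line, values as JSON. arm_command: Moves the arm, as the interface text tells. Its arguments: {"type":"object","properties":{"series":{"type":"array"},"jaw":{"type":"number"}},"required":["series"]}

```bash
mkdir -p pics; python3 - <<'E'
from workcell import ctrl
import cv2,pickle
d={}
for n in("scene","side"):
    i=ctrl.get_image(n);d[n]=i;cv2.imwrite(f"pics/{n}0.png",i["frame"])
    print(n,i["fx"],i["cx"],i["rvec"],i["tvec"])
pickle.dump(d,open("d0.pkl","wb"))
print(ctrl.get_obs())
E
```

```text
scene 531.1897419065659 266.70000856858843 [ 0.82049811  2.73608337 -0.8401085 ] [ 436.27640748 -216.26691413 2025.65496432]
side 468.0160661645982 284.27392108985646 [ 2.37020718 -0.23025465  0.10691212] [-540.56603836  204.30610612 1522.90259756]
{'t': 0.1, 'qpos': array([ 1.22101223e+00,  4.23761691e-01,  1.63059471e+00, -2.95288117e-06,
        1.08861802e+00, -1.89819858e-02]), 'qvel': array([-0.0004864 , -0.00140081, -0.00173972,  0.00017705,  0.00025805,
        0.00020185]), 'joint_torque': array([ 6.80032263e-04, -5.45616996e+01, -2.74325252e+01,  6.44647842e-02,
        1.87743612e-02, -7.44855629e-05]), 'ee_pos': array([202.78953813, 590.63929499, 209.68856615]), 'orientation': array([-5.17213185e-01, -3.09846976e+00,  2.13427604e-03]), 'ft_force': array([1.22755172, 0.0096185 , 0.9477654 ]), 'moment': array([0.04573992, 0.01067573, 0.04388259]), 'grasp_force': 0.0, 'width': 87.23657029944147}
```

View pics/scene0.png

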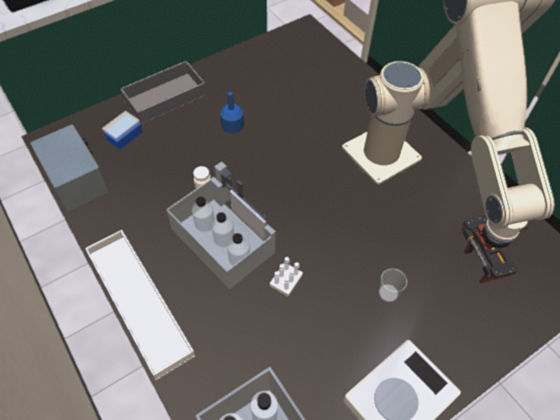

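View pics/side0.png

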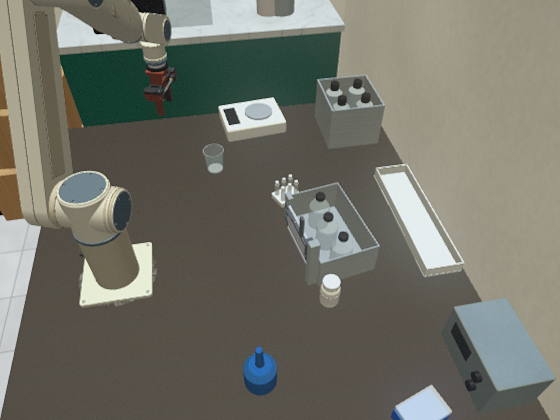

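The bay sits at about (222,230) in the scene view and (330,235) in the side view, with the tab near (302,228) in the side view. I'll enlarge both for reading.

```bash
python3 - <<'E'
import cv2,pickle,numpy as np
d=pickle.load(open("d0.pkl","rb"))
a=d["side"]["frame"][175:295,275:385];b=d["scene"]["frame"][155:295,160:285]
cv2.imwrite("pics/c1.png",cv2.resize(a,None,fx=5,fy=5,interpolation=cv2.INTER_CUBIC))
cv2.imwrite("pics/c2.png",cv2.resize(b[:120],None,fx=5,fy=5,interpolation=cv2.INTER_CUBIC))
E
```

```text
(no output)
```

View pics/c1.png

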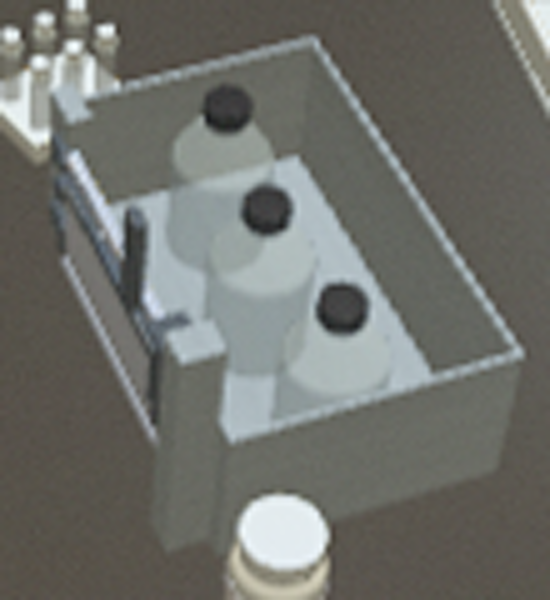

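View pics/c2.png

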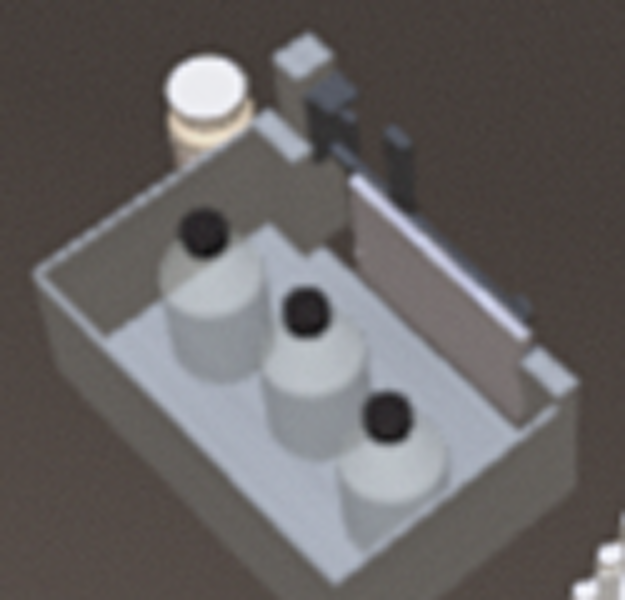

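```bash
cat >fit.py <<'E'
import cv2,pickle,numpy as np
from scipy.optimize import least_squares
from workcell import ctrl
d=pickle.load(open("d0.pkl","rb"))
P={"side":[((200,155,120),(315,40)),((200,-155,120),(521,352)),((-30,-125,190),(160,332)),((0,-125,190),(215,320)),((0,-150,190),(224,350)),((-30,-150,190),(170,362)),((-14,-40,200),(135,212))],
"scene":[((200,-155,120),(37,272)),((200,155,120),(337,583)),((-30,-150,190),(308,33)),((-30,-125,190),(333,57)),((0,-150,190),(275,57)),((0,-125,190),(300,80)),((-14,-40,200),(397,132))]}
off={"side":(275,175),"scene":(160,155)}
def W(p,b):
    c,s=np.cos(b[2]),np.sin(b[2]);b0=np.array(p,float)
    return np.c_[b[0]+c*b0[:,0]-s*b0[:,1],b[1]+s*b0[:,0]+c*b0[:,1],b0[:,2]]
def res(b):
    r=[]
    for n,l in P.items():
        i=d[n];K=np.array([[i["fx"],0,i["cx"]],[0,i["fy"],i["cy"]],[0,0,1.]])
        uv=cv2.projectPoints(W([q[0] for q in l],b),i["rvec"],i["tvec"],K,None)[0][:,0]
        r.append(uv-(np.array([q[1] for q in l])/5-.4+off[n]))
    return np.vstack(r).ravel()
if __name__=="__main__":
    s=min((least_squares(res,[600,0,a],x_scale=[100,100,1]) for a in(-1,-.5,0,.5,1)),key=lambda s:s.cost)
    print(s.x,s.cost);print(res(s.x).reshape(-1,2).round(1).tolist())
    print(W([(-14,-40,185),(0,100,0),(-14,70,115)],s.x))
    print(np.sqrt(np.diag(np.linalg.inv(s.jac.T@s.jac))))
E
python3 fit.py
```

```text
[ 6.02953760e+02 -7.76444083e+00  1.36304256e-01] 8.163745075229507
[[0.5, -1.7], [-0.8, -0.3], [0.3, 0.4], [-1.2, 0.3], [0.2, 0.5], [1.4, 0.6], [0.4, 0.8], [0.4, 0.5], [-0.3, 2.0], [0.7, -0.5], [0.4, -0.9], [0.1, -0.6], [-0.2, -0.7], [0.1, 0.3]]
[[594.51891427 -49.29579495 185.        ]
 [589.36550163  91.308054     0.        ]
 [579.57182991  59.68394936 115.        ]]
[1.00871662 1.10486834 0.00632283]
```

Both crops are consistent with the fit (about 1 px residual). The tab grip point comes out near (594.5, -49.3, 185) with bay yaw 0.136. I'm moving above it, tool turned so the fingers close along the gate normal.

arm_command(
  series=[
    {"linear": [-0.023,-0.019,-0.006],"turn": 0},
    {"linear": [-0.023,-0.019,-0.006],"turn": 0},
    {"linear": [-0.023,-0.019,-0.006],"turn": 0},
    {"linear": [-0.023,-0.019,-0.006],"turn": 0},
    {"linear": [-0.023,-0.019,-0.006],"turn": 0},
    {"linear": [-0.023,-0.019,-0.006],"turn": 0},
    {"linear": [-0.023,-0.019,-0.006],"turn": 0},
    {"linear": [-0.023,-0.019,-0.006],"turn": 0},
    {"linear": [-0.023,-0.019,-0.006],"turn": 0},
    {"linear": [-0.023,-0.019,-0.006],"turn": 0},
  ],
  jaw=1,
)

```text
t: 1.1
ee_pos: [359.1, 335.4, 270.4]
orientation: [-0.517, -3.098, 0.001]
ft_force: [1.6, 0.1, -0.2]
width: 87.9
grasp_force: 0.0
```

arm_command(
  series=[
    {"linear": [-0.023,-0.019,0],"turn": 0},
    {"linear": [-0.023,-0.019,0],"turn": 0},
    {"linear": [-0.023,-0.019,0],"turn": 0},
    {"linear": [-0.023,-0.019,0],"turn": 0},
    {"linear": [-0.023,-0.019,0],"turn": 0},
    {"linear": [-0.023,-0.019,0],"turn": 0},
    {"linear": [-0.023,-0.019,0],"turn": 0},
    {"linear": [-0.023,-0.019,0],"turn": 0},
    {"linear": [-0.023,-0.019,0],"turn": 0},
    {"linear": [-0.023,-0.019,0],"turn": 0},
  ],
)

```text
t: 2.1
ee_pos: [514.9, 81.1, 270.1]
orientation: [-0.517, -3.098, 0.0]
ft_force: [1.0, 0.3, 0.5]
width: 87.8
grasp_force: 0.0
```

arm_command(
  series=[
    {"linear": [0,0,0],"turn": 0.138},
    {"linear": [0,0,0],"turn": 0.138},
    {"linear": [0,0,0],"turn": 0.138},
    {"linear": [0,0,0],"turn": 0.138},
    {"linear": [0,0,0],"turn": 0.138},
    {"linear": [0,0,0],"turn": 0.138},
    {"linear": [0,0,0],"turn": 0.138},
    {"linear": [0,0,0],"turn": 0.137},
    {"linear": [0,0,0],"turn": 0},
    {"linear": [0,0,0],"turn": 0},
  ],
)

```text
t: 3.1
ee_pos: [514.4, 82.3, 270.1]
orientation: [-2.06, -2.372, 0.001]
ft_force: [-0.1, 0.2, -0.2]
width: 87.9
grasp_force: 0.0
```

```bash
cat >go.py <<'E'
import sys,numpy as np
from scipy.spatial.transform import Rotation as R
from workcell import ctrl
def go(t,yaw):
    o=ctrl.get_obs();M=R.from_rotvec(o["orientation"]).as_matrix()
    y=np.arctan2(M[1,1],M[0,1])
    print("t",round(o["t"],2),"pos",o["ee_pos"].round(1),"yaw",round(y,4),"tilt",M[:,2].round(3),"F",o["ft_force"].round(1),"M",o["moment"].round(2),"w",round(o["width"],1),"g",round(o["grasp_force"],1),"q6",o["qpos"][5].round(2))
    print("need tool",(M.T@(np.array(t)-o["ee_pos"])).round(1),"turn",round(-(yaw-y),4))
if __name__=="__main__": go([float(v) for v in sys.argv[1:4]],float(sys.argv[4]))
E
python3 go.py 594.5 -49.3 270 .136
```

```text
t 3.1 pos [514.4  82.3 270.1] yaw 0.1407 tilt [-0. -0. -1.] F [-0.1  0.2 -0.2] M [-0.05  0.1  -0.  ] w 87.9 g 0.0 q6 -0.0
need tool [-1.415e+02  6.090e+01  1.000e-01] turn 0.0047
```

arm_command(
  series=[
    {"linear": [-0.028,0.012,0],"turn": 0.005},
    {"linear": [-0.028,0.012,0],"turn": 0},
    {"linear": [-0.028,0.012,0],"turn": 0},
    {"linear": [-0.028,0.012,0],"turn": 0},
    {"linear": [-0.028,0.012,0],"turn": 0},
    {"linear": [0,0,0],"turn": 0},
    {"linear": [0,0,0],"turn": 0},
  ],
)

```text
t: 3.8
ee_pos: [592.4, -48.8, 269.9]
orientation: [-2.069, -2.363, 0.001]
ft_force: [0.0, 0.6, 0.0]
width: 87.9
grasp_force: 0.0
```

```bash
python3 go.py 594.5 -49.3 185 .136; python3 - <<'E'
from workcell import ctrl
import cv2,pickle
i=ctrl.get_image("wrist");pickle.dump(i,open("w.pkl","wb"))
cv2.imwrite("pics/w1.png",cv2.resize(i["frame"],(800,600),interpolation=cv2.INTER_CUBIC));print(i["fx"],i["cx"],i["cy"],i["rvec"],i["tvec"])
E
```

```text
t 3.8 pos [592.4 -48.8 269.9] yaw 0.1327 tilt [-0.001  0.    -1.   ] F [0.  0.6 0. ] M [-0.06  0.08 -0.01] w 87.9 g 0.0 q6 -0.24
need tool [-0.8  2.1 84.9] turn -0.0033
325.19226210127806 280.3650739753926 209.27931098675012 [-2.84439601 -0.18998297 -0.02587115] [-580.42002918 -174.11891854  413.7209839 ]
```

View pics/w1.png

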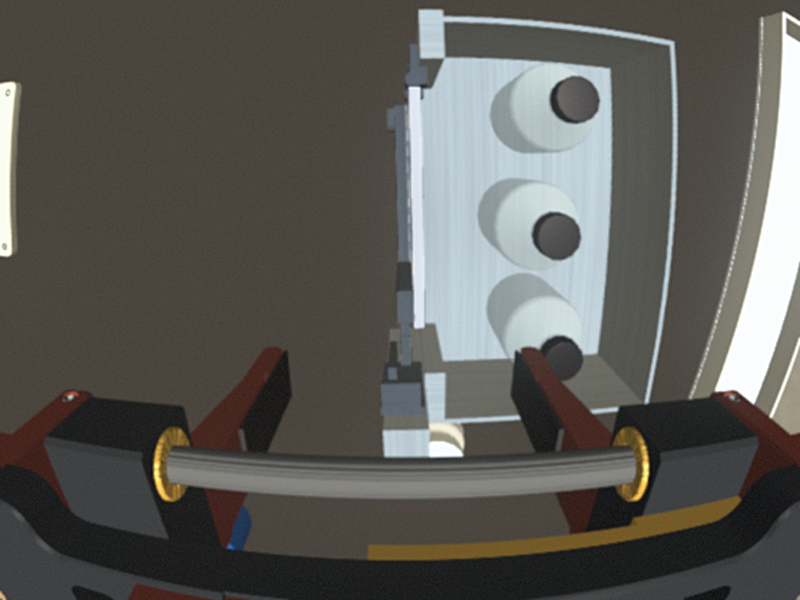

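```bash
cat >w.py <<'E'
from fit import *
i=pickle.load(open("w.pkl","rb"))
def proj(X):
    Rm=cv2.Rodrigues(i["rvec"])[0];c=X@Rm.T+np.array(i["tvec"]).ravel()
    r=np.hypot(c[:,0],c[:,1]);th=np.arctan2(r,c[:,2])
    k=i["fx"]*th/r
    return np.c_[i["cx"]+k*c[:,0]+.5,i["cy"]+k*c[:,1]+.5]/.7
pts=[(200,155,120),(200,-155,120),(-9,-30,200),(-19,-30,200),(-9,-50,200),(-19,-50,200),(-9,-30,124),(-19,-30,124),(-30,-125,190),(0,-125,190),(0,-72,124),(0,100,124),(-8,-72,124),(-14,-72,120),(-14,-125,115)]
def res2(b): return np.r_[res(b),((proj(W(pts[:2],b))-[[676,41],[650,402]])*.7).ravel(),(proj(W([(-14,-40,200)],b))-[[405,306]]).ravel()*.7]
if __name__=="__main__":
    Rm=cv2.Rodrigues(i["rvec"])[0];print("cam",(-Rm.T@np.array(i["tvec"]).ravel()).round(0))
    b=least_squares(res,[600,-8,.136],x_scale=[100,100,1]).x
    for p,q in zip(pts,proj(W(pts,b)).round(0)):print(p,q)
    s=least_squares(res2,b,x_scale=[100,100,1]);print(s.x,res2(s.x)[-6:].round(1),W([(-14,-40,185),(0,100,0)],s.x).round(1))
E
python3 w.py
```

```text
cam [582.  30. 445.]
(200, 155, 120) [677.  38.]
(200, -155, 120) [645. 404.]
(-9, -30, 200) [414. 293.]
(-19, -30, 200) [396. 293.]
(-9, -50, 200) [414. 327.]
(-19, -50, 200) [396. 327.]
(-9, -30, 124) [411. 264.]
(-19, -30, 124) [397. 264.]
(-30, -125, 190) [380. 430.]
(0, -125, 190) [426. 430.]
(0, -72, 124) [423. 320.]
(0, 100, 124) [424.  79.]
(-8, -72, 124) [412. 320.]
(-14, -72, 120) [404. 318.]
(-14, -125, 115) [404. 379.]
[ 6.03535376e+02 -6.55744407e+00  1.35696001e-01] [ 1.2 -2.6 -3.1  0.6  0.8  1.8] [[595.1 -48.1 185. ]
 [590.   92.5   0. ]]
```

```bash
python3 - <<'E'
import cv2,pickle
i=pickle.load(open("w.pkl","rb"))
cv2.imwrite("pics/w2.png",cv2.resize(i["frame"][170:310,260:320],None,fx=4.2,fy=4.2,interpolation=cv2.INTER_CUBIC))
E
```

```text
(no output)
```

View pics/w2.png

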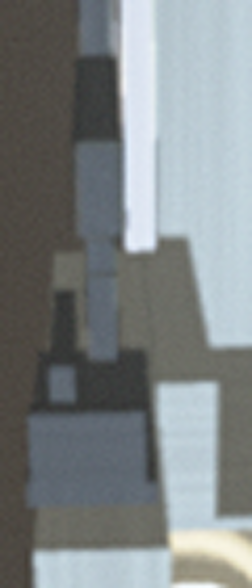

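```bash
python3 - <<'E'
from w import *
b=[603.5,-6.6,.1357]
for y in(-88,-91,-94,-106,-109,-112):
    print(y,[(h,int(proj(W([(-24,y,115+h)],b))[0,1])) for h in range(0,76,5)])
E
python3 go.py 595 -48 185 .136
```

```text
-88 [(0, 334), (5, 336), (10, 339), (15, 341), (20, 344), (25, 347), (30, 349), (35, 352), (40, 355), (45, 358), (50, 361), (55, 364), (60, 367), (65, 371), (70, 374), (75, 378)]
-91 [(0, 338), (5, 340), (10, 343), (15, 345), (20, 348), (25, 350), (30, 353), (35, 356), (40, 359), (45, 362), (50, 365), (55, 368), (60, 372), (65, 375), (70, 379), (75, 382)]
-94 [(0, 341), (5, 344), (10, 346), (15, 349), (20, 352), (25, 354), (30, 357), (35, 360), (40, 363), (45, 366), (50, 369), (55, 372), (60, 376), (65, 379), (70, 383), (75, 386)]
-106 [(0, 356), (5, 358), (10, 361), (15, 364), (20, 367), (25, 369), (30, 372), (35, 375), (40, 379), (45, 382), (50, 385), (55, 389), (60, 392), (65, 396), (70, 399), (75, 403)]
-109 [(0, 359), (5, 362), (10, 365), (15, 367), (20, 370), (25, 373), (30, 376), (35, 379), (40, 382), (45, 386), (50, 389), (55, 393), (60, 396), (65, 400), (70, 404), (75, 407)]
-112 [(0, 363), (5, 365), (10, 368), (15, 371), (20, 374), (25, 377), (30, 380), (35, 383), (40, 386), (45, 390), (50, 393), (55, 396), (60, 400), (65, 404), (70, 408), (75, 411)]
t 3.85 pos [592.1 -48.2 270. ] yaw 0.1332 tilt [-0.001  0.    -1.   ] F [-0.8 -1.  -0.6] M [-0.05  0.02  0.07] w 87.9 g 0.0 q6 -0.23
need tool [-0.2  3.  85. ] turn -0.0028
```

The crop puts the tab top's centre at about (405,307) against a predicted (405,310), so the fit holds to about 1.5 mm. The keeper's lip and hood are visible at (62,385) and (90,455) in the crop, but their height is ambiguous, so I'll feel for it. Now descending and gripping.

arm_command(
  series=[
    {"linear": [0,0.003,0.01],"turn": -0.003},
    {"linear": [0,0,0.012],"turn": 0},
    {"linear": [0,0,0.012],"turn": 0},
    {"linear": [0,0,0.012],"turn": 0},
    {"linear": [0,0,0.012],"turn": 0},
    {"linear": [0,0,0.012],"turn": 0},
    {"linear": [0,0,0.01],"turn": 0},
    {"linear": [0,0,0.005],"turn": 0},
    {"linear": [0,0,0],"turn": 0},
    {"linear": [0,0,0],"turn": 0},
  ],
)

```text
t: 4.85
ee_pos: [595.9, -48.1, 185.6]
orientation: [2.066, 2.366, 0.0]
ft_force: [0.5, 0.0, -0.2]
width: 87.6
grasp_force: 0.0
```

```bash
python3 go.py 595 -48 185 .136; python3 - <<'E'
from workcell import ctrl
import cv2,pickle
i=ctrl.get_image("wrist");pickle.dump(i,open("w.pkl","wb"))
cv2.imwrite("pics/w3.png",cv2.resize(i["frame"],(800,600),interpolation=cv2.INTER_CUBIC))
E
```

```text
t 4.85 pos [595.9 -48.1 185.6] yaw 0.135 tilt [ 0. -0. -1.] F [ 0.5  0.  -0.2] M [-0.08  0.06  0.  ] w 87.6 g 0.0 q6 -0.24
need tool [ 0.3 -0.9  0.6] turn -0.001
```

View pics/w3.png

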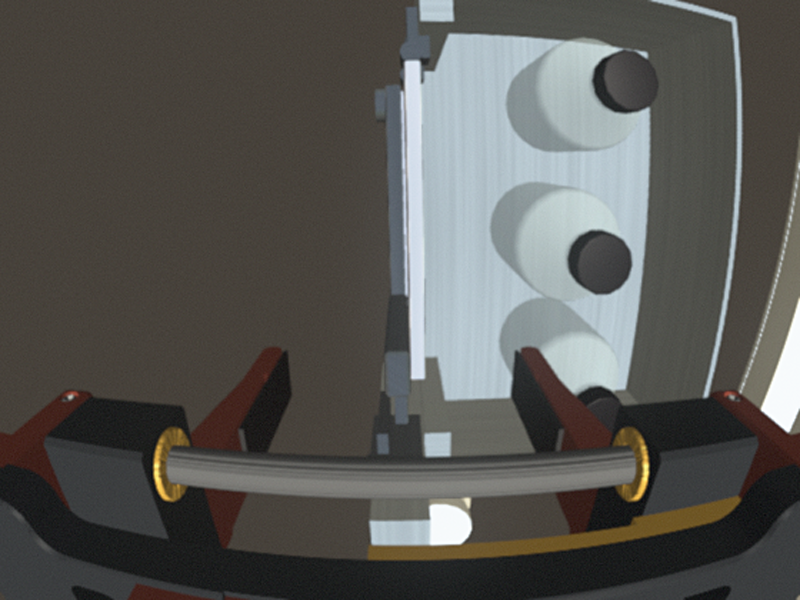

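The tab top is at about (397,373), midway between the fingers (around column 399). Closing.

arm_command(
  series=[
    {"linear": [0,0,0],"turn": 0},
    {"linear": [0,0,0],"turn": 0},
    {"linear": [0,0,0],"turn": 0},
    {"linear": [0,0,0],"turn": 0},
    {"linear": [0,0,0],"turn": 0},
    {"linear": [0,0,0],"turn": 0},
    {"linear": [0,0,0],"turn": 0},
    {"linear": [0,0,0],"turn": 0},
  ],
  jaw=-1,
)

```text
t: 5.7
ee_pos: [595.6, -48.1, 185.3]
orientation: [-2.067, -2.366, 0.0]
ft_force: [0.5, -0.4, 0.1]
width: 27.5
grasp_force: 0.0
```

```bash
python3 go.py 595 -48 185 .136
```

```text
t 5.7 pos [595.6 -48.1 185.3] yaw 0.135 tilt [-0.  0. -1.] F [ 0.5 -0.4  0.1] M [-0.06  0.07 -0.02] w 27.5 g 0.0 q6 -0.24
need tool [ 0.2 -0.6  0.3] turn -0.001
```

arm_command(
  series=[
    {"linear": [0,0,0],"turn": 0},
    {"linear": [0,0,0],"turn": 0},
    {"linear": [0,0,0],"turn": 0},
    {"linear": [0,0,0],"turn": 0},
    {"linear": [0,0,0],"turn": 0},
    {"linear": [0,0,0],"turn": 0},
  ],
)

```text
t: 6.3
ee_pos: [594.6, -48.2, 185.2]
orientation: [-2.065, -2.365, 0.002]
ft_force: [-6.6, -1.8, 3.3]
width: 9.0
grasp_force: 30.0
```

```bash
python3 go.py 595 -48 185 .136; python3 -c "
import numpy as np
a=0
for t in np.arange(0,.29,.02): print(round(t,2),'toHinge',round(110-(110*np.cos(t)-70*np.sin(t)),1),'up',round(110*np.sin(t)+70*np.cos(t)-70,1),'tongue',round(170*np.sin(t),1))"
```

```text
t 6.3 pos [594.6 -48.2 185.2] yaw 0.1352 tilt [-0.002 -0.    -1.   ] F [-6.6 -1.8  3.3] M [-0.29  1.02  0.1 ] w 9.0 g 30.0 q6 -0.24
need tool [0.2 0.5 0.2] turn -0.0008
0.0 toHinge 0.0 up 0.0 tongue 0.0
0.02 toHinge 1.4 up 2.2 tongue 3.4
0.04 toHinge 2.9 up 4.3 tongue 6.8
0.06 toHinge 4.4 up 6.5 tongue 10.2
0.08 toHinge 5.9 up 8.6 tongue 13.6
0.1 toHinge 7.5 up 10.6 tongue 17.0
0.12 toHinge 9.2 up 12.7 tongue 20.4
0.14 toHinge 10.8 up 14.7 tongue 23.7
0.16 toHinge 12.6 up 16.6 tongue 27.1
0.18 toHinge 14.3 up 18.6 tongue 30.4
0.2 toHinge 16.1 up 20.5 tongue 33.8
0.22 toHinge 17.9 up 22.3 tongue 37.1
0.24 toHinge 19.8 up 24.1 tongue 40.4
0.26 toHinge 21.7 up 25.9 tongue 43.7
0.28 toHinge 23.6 up 27.7 tongue 47.0
```

Gripped, with slight pressure towards the bay. I'll relax that by 1 mm and begin the lift along the arc (tool x points to the hinge, -z is up).

arm_command(
  series=[
    {"linear": [0,-0.0012,0],"turn": 0},
    {"linear": [0.0007,0,-0.0011],"turn": 0},
    {"linear": [0.0007,0,-0.0011],"turn": 0},
    {"linear": [0.0007,0,-0.0011],"turn": 0},
    {"linear": [0.0007,0,-0.001],"turn": 0},
    {"linear": [0.0008,0,-0.0011],"turn": 0},
    {"linear": [0.0008,0,-0.0011],"turn": 0},
    {"linear": [0,0,0],"turn": 0},
    {"linear": [0,0,0],"turn": 0},
  ],
)

```text
t: 7.2
ee_pos: [593.6, -43.5, 191.5]
orientation: [-2.066, -2.366, 0.0]
ft_force: [-0.2, 4.1, -7.3]
width: 9.2
grasp_force: 30.0
```

```bash
python3 go.py 595 -48 185 .136
```

```text
t 7.2 pos [593.6 -43.5 191.5] yaw 0.135 tilt [-0.001  0.001 -1.   ] F [-0.2  4.1 -7.3] M [0.45 0.1  0.09] w 9.2 g 30.0 q6 -0.23
need tool [-4.7  0.8  6.5] turn -0.001
```

```bash
cat >mon.py <<'E'
from workcell import ctrl
import numpy as np
from scipy.spatial.transform import Rotation as R
def mon():
    o=ctrl.get_obs();M=R.from_rotvec(o["orientation"]).as_matrix();F=M.T@o["ft_force"]
    p=o["ee_pos"];th=np.arcsin(np.clip((p[2]-115)/130.4,-1,1))-np.arctan2(70,110)
    a=th+np.arctan2(70,110);H,U=F[0],-F[2]
    print("t",round(o["t"],2),"pos",p.round(1),"yaw",np.arctan2(M[1,1],M[0,1]).round(3),"Ftool(hinge,normal,down)",F.round(1),"th",th.round(3),"tongue",(170*np.sin(th)).round(1),"resist",(-(H*np.sin(a)+U*np.cos(a))).round(1),"radial_in",(H*np.cos(a)-U*np.sin(a)).round(1),"w",o["width"].round(1))
if __name__=="__main__":mon()
E
python3 mon.py
```

```text
Traceback (most recent call last):
  File "mon.py", line 9, in <module>
    if __name__=="__main__":mon()
                            ~~~^^
  File "mon.py", line 8, in mon
    print("t",round(o["t"],2),"pos",p.round(1),"yaw",np.arctan2(M[1,1],M[0,1]).round(3),"Ftool(hinge,normal,down)",F.round(1),"th",th.round(3),"tongue",(170*np.sin(th)).round(1),"resist",(-(H*np.sin(a)+U*np.cos(a))).round(1),"radial_in",(H*np.cos(a)-U*np.sin(a)).round(1),"w",o["width"].round(1))
                                                                                                                                                                                                                                                                                    ^^^^^^^^^^^^^^^^
AttributeError: 'float' object has no attribute 'round'
```

arm_command(
  series=[
    {"linear": [0.001,0,0.0005],"turn": 0},
    {"linear": [0.001,0,-0.0015],"turn": 0},
    {"linear": [0,0,0],"turn": 0},
    {"linear": [0,0,0],"turn": 0},
  ],
)

```text
t: 7.6
ee_pos: [593.5, -42.1, 193.0]
orientation: [2.066, 2.366, -0.0]
ft_force: [-1.6, -0.8, -4.7]
width: 9.1
grasp_force: 30.0
```

```bash
python3 mon.py
```

```text
Traceback (most recent call last):
  File "mon.py", line 9, in <module>
    if __name__=="__main__":mon()
                            ~~~^^
  File "mon.py", line 8, in mon
    print("t",round(o["t"],2),"pos",p.round(1),"yaw",np.arctan2(M[1,1],M[0,1]).round(3),"Ftool(hinge,normal,down)",F.round(1),"th",th.round(3),"tongue",(170*np.sin(th)).round(1),"resist",(-(H*np.sin(a)+U*np.cos(a))).round(1),"radial_in",(H*np.cos(a)-U*np.sin(a)).round(1),"w",o["width"].round(1))
                                                                                                                                                                                                                                                                                    ^^^^^^^^^^^^^^^^
AttributeError: 'float' object has no attribute 'round'
```

arm_command(
  series=[
    {"linear": [0.0006,0,-0.0008],"turn": 0},
    {"linear": [0.0006,0,-0.0008],"turn": 0},
    {"linear": [0,0,0],"turn": 0},
    {"linear": [0,0,0],"turn": 0},
  ],
)

```text
t: 8.0
ee_pos: [593.4, -40.8, 194.6]
orientation: [2.066, 2.366, -0.0]
ft_force: [-1.7, -0.9, -4.4]
width: 9.1
grasp_force: 30.0
```

```bash
sed -i 's/o\["width"\].round(1)/round(o["width"],1)/' mon.py; python3 mon.py
```

```text
t 8.0 pos [593.4 -40.8 194.6] yaw 0.135 Ftool(hinge,normal,down) [-0.7 -1.8  4.4] th 0.09 tongue 15.2 resist 3.9 radial_in 2.2 w 9.1
```

arm_command(
  series=[
    {"linear": [0.0006,0,-0.0008],"turn": 0},
    {"linear": [0.0006,0,-0.0008],"turn": 0},
    {"linear": [0,0,0],"turn": 0},
    {"linear": [0,0,0],"turn": 0},
  ],
)

```text
t: 8.4
ee_pos: [593.2, -39.5, 196.1]
orientation: [-2.066, -2.366, 0.0]
ft_force: [-2.1, 0.4, -4.1]
width: 9.2
grasp_force: 30.0
```

arm_command(
  series=[
    {"linear": [0.0007,0,-0.0008],"turn": 0},
    {"linear": [0.0007,0,-0.0007],"turn": 0},
    {"linear": [0,0,0],"turn": 0},
    {"linear": [0,0,0],"turn": 0},
  ],
)

```text
t: 8.8
ee_pos: [592.9, -38.1, 197.5]
orientation: [-2.066, -2.366, 0.0]
ft_force: [-2.2, -0.6, -3.7]
width: 8.9
grasp_force: 30.0
```

arm_command(
  series=[
    {"linear": [0.0006,0,-0.0008],"turn": 0},
    {"linear": [0.0006,0,-0.0008],"turn": 0},
    {"linear": [0,0,0],"turn": 0},
    {"linear": [0,0,0],"turn": 0},
  ],
)

```text
t: 9.2
ee_pos: [592.7, -36.7, 199.0]
orientation: [-2.066, -2.366, 0.0]
ft_force: [-2.9, 2.0, -6.6]
width: 9.1
grasp_force: 30.0
```

arm_command(
  series=[
    {"linear": [0.0008,0,-0.0007],"turn": 0},
    {"linear": [0.0008,0,-0.0007],"turn": 0},
    {"linear": [0,0,0],"turn": 0},
    {"linear": [0,0,0],"turn": 0},
  ],
)

```text
t: 9.6
ee_pos: [592.5, -35.3, 200.5]
orientation: [-2.066, -2.366, 0.0]
ft_force: [-2.2, 1.2, -6.0]
width: 8.9
grasp_force: 30.0
```

```bash
python3 mon.py
```

```text
t 9.6 pos [592.5 -35.3 200.5] yaw 0.135 Ftool(hinge,normal,down) [ 1.5 -2.   6. ] th 0.149 tongue 25.2 resist 3.6 radial_in 5.1 w 8.9
```

arm_command(
  series=[
    {"linear": [0.0009,0,-0.0006],"turn": 0},
    {"linear": [0.0009,0,-0.0006],"turn": 0},
    {"linear": [0,0,0],"turn": 0},
    {"linear": [0,0,0],"turn": 0},
  ],
)

```text
t: 10.0
ee_pos: [592.4, -33.8, 202.0]
orientation: [2.066, 2.366, -0.0]
ft_force: [-4.1, -2.4, -4.1]
width: 9.1
grasp_force: 30.0
```

```bash
python3 mon.py
```

```text
t 10.0 pos [592.4 -33.8 202. ] yaw 0.135 Ftool(hinge,normal,down) [-1.8 -4.4  4.1] th 0.163 tongue 27.7 resist 4.3 radial_in 1.4 w 9.1
```

arm_command(
  series=[
    {"linear": [0.0007,-0.0003,-0.0007],"turn": 0},
    {"linear": [0.0007,-0.0003,-0.0007],"turn": 0},
    {"linear": [0,0,0],"turn": 0},
    {"linear": [0,0,0],"turn": 0},
  ],
)

```text
t: 10.4
ee_pos: [592.1, -32.3, 203.4]
orientation: [2.066, 2.366, 0.001]
ft_force: [-1.5, -0.9, -4.1]
width: 8.8
grasp_force: 30.0
```

```bash
python3 mon.py
```

```text
t 10.4 pos [592.1 -32.3 203.4] yaw 0.135 Ftool(hinge,normal,down) [-0.7 -1.6  4.1] th 0.179 tongue 30.2 resist 3.5 radial_in 2.3 w 8.8
```

arm_command(
  series=[
    {"linear": [0.0007,0,-0.0007],"turn": 0},
    {"linear": [0.0007,0,-0.0007],"turn": 0},
    {"linear": [0,0,0],"turn": 0},
    {"linear": [0,0,0],"turn": 0},
  ],
)

```text
t: 10.8
ee_pos: [591.8, -30.9, 204.8]
orientation: [2.066, 2.366, 0.001]
ft_force: [0.4, -1.2, -2.5]
width: 9.0
grasp_force: 30.0
```

```bash
python3 mon.py
```

```text
t 10.8 pos [591.8 -30.9 204.8] yaw 0.135 Ftool(hinge,normal,down) [-1.2  0.2  2.5] th 0.193 tongue 32.6 resist 2.7 radial_in 0.8 w 9.0
```

arm_command(
  series=[
    {"linear": [0.0007,0,-0.0007],"turn": 0},
    {"linear": [0.0007,0,-0.0007],"turn": 0},
    {"linear": [0,0,0],"turn": 0},
    {"linear": [0,0,0],"turn": 0},
  ],
)

```text
t: 11.2
ee_pos: [591.5, -29.5, 206.1]
orientation: [2.066, 2.366, 0.0]
ft_force: [0.2, -1.5, -2.5]
width: 9.1
grasp_force: 30.0
```

```bash
python3 mon.py
```

```text
t 11.2 pos [591.5 -29.5 206.1] yaw 0.135 Ftool(hinge,normal,down) [-1.5 -0.   2.5] th 0.207 tongue 34.9 resist 2.8 radial_in 0.7 w 9.1
```

arm_command(
  series=[
    {"linear": [0.0007,0,-0.0007],"turn": 0},
    {"linear": [0.0007,0,-0.0007],"turn": 0},
    {"linear": [0,0,0],"turn": 0},
    {"linear": [0,0,0],"turn": 0},
  ],
)

```text
t: 11.6
ee_pos: [591.1, -28.1, 207.4]
orientation: [2.066, 2.366, 0.0]
ft_force: [0.5, -0.4, -3.3]
width: 8.9
grasp_force: 29.9
```

```bash
python3 mon.py;python3 - <<'E'
from workcell import ctrl
import cv2,pickle,numpy as np
a=ctrl.get_image("side")["frame"][205:275,280:330]
b=ctrl.get_image("scene")["frame"][155:225,210:270]
cv2.imwrite("pics/s5.png",np.hstack([cv2.resize(x,None,fx=6,fy=6,interpolation=cv2.INTER_CUBIC) for x in(a,b)]))
E
```

```text
t 11.6 pos [591.1 -28.1 207.4] yaw 0.135 Ftool(hinge,normal,down) [-0.5  0.5  3.3] th 0.221 tongue 37.2 resist 2.7 radial_in 1.9 w 8.9
```

View pics/s5.png

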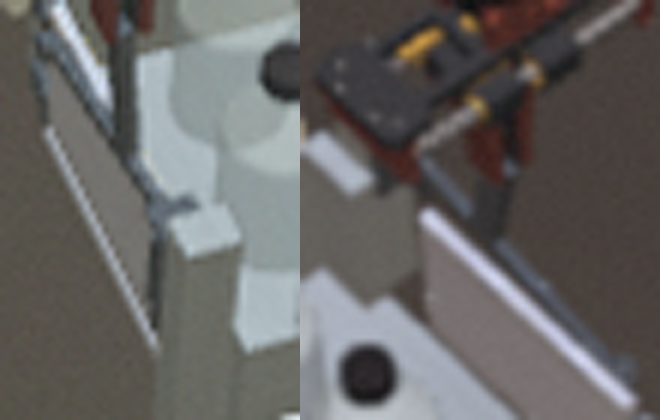

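The right half shows the bar tilted up from the gate's top edge, with the tab at (490,200) in the jaws, so it's lifting properly and hasn't met the hood yet. Continuing.

arm_command(
  series=[
    {"linear": [0.0007,0,-0.0007],"turn": 0},
    {"linear": [0.0007,0,-0.0007],"turn": 0},
    {"linear": [0,0,0],"turn": 0},
    {"linear": [0,0,0],"turn": 0},
  ],
)

```text
t: 12.1
ee_pos: [590.8, -26.7, 208.8]
orientation: [-2.066, -2.366, 0.0]
ft_force: [1.4, 0.0, -3.5]
width: 9.0
grasp_force: 29.9
```

```bash
python3 mon.py
```

```text
t 12.1 pos [590.8 -26.7 208.8] yaw 0.135 Ftool(hinge,normal,down) [-0.2  1.4  3.5] th 0.236 tongue 39.7 resist 2.6 radial_in 2.4 w 9.0
```

arm_command(
  series=[
    {"linear": [0.0006,0,-0.0007],"turn": 0},
    {"linear": [0.0006,0,-0.0007],"turn": 0},
    {"linear": [0,0,0],"turn": 0},
    {"linear": [0,0,0],"turn": 0},
  ],
)

```text
t: 12.5
ee_pos: [590.5, -25.3, 210.0]
orientation: [-2.066, -2.366, 0.0]
ft_force: [0.9, 1.2, -5.6]
width: 8.9
grasp_force: 29.9
```

```bash
python3 mon.py
```

```text
t 12.5 pos [590.5 -25.3 210. ] yaw 0.135 Ftool(hinge,normal,down) [1.1 1.1 5.6] th 0.249 tongue 41.9 resist 3.0 radial_in 4.8 w 8.9
```

arm_command(
  series=[
    {"linear": [0.0006,0,-0.0003],"turn": 0},
    {"linear": [0.0005,0,-0.0004],"turn": 0},
    {"linear": [0,0,0],"turn": 0},
    {"linear": [0,0,0],"turn": 0},
  ],
)

```text
t: 12.9
ee_pos: [590.5, -24.4, 210.8]
orientation: [-2.066, -2.366, 0.0]
ft_force: [0.3, 1.9, -5.7]
width: 8.5
grasp_force: 29.9
```

```bash
python3 mon.py
```

```text
t 12.9 pos [590.5 -24.4 210.8] yaw 0.135 Ftool(hinge,normal,down) [1.8 0.5 5.7] th 0.258 tongue 43.4 resist 2.5 radial_in 5.4 w 8.5
```

Tongue rise is about 43 mm with no hood contact, so the lip should be passed. Next is a gentle pull to test.

arm_command(
  series=[
    {"linear": [0,-0.001,0],"turn": 0.008},
    {"linear": [0,-0.001,0],"turn": 0.008},
    {"linear": [0,-0.0008,0],"turn": 0.007},
    {"linear": [0,0,0],"turn": 0},
    {"linear": [0,0,0],"turn": 0},
  ],
)

```text
t: 13.4
ee_pos: [587.5, -24.7, 210.7]
orientation: [-2.093, -2.342, 0.0]
ft_force: [-0.3, 3.7, -8.4]
width: 8.6
grasp_force: 29.9
```

```bash
python3 mon.py
```

```text
t 13.4 pos [587.5 -24.7 210.7] yaw 0.112 Ftool(hinge,normal,down) [3.7 0.1 8.4] th 0.257 tongue 43.2 resist 3.0 radial_in 8.7 w 8.6
```

arm_command(
  series=[
    {"linear": [0.0007,0,0.0007],"turn": 0},
    {"linear": [0.0003,-0.0015,0.0003],"turn": 0.013},
    {"linear": [0,-0.0015,0],"turn": 0.013},
    {"linear": [0,0,0],"turn": 0},
    {"linear": [0,0,0],"turn": 0},
  ],
)

```text
t: 13.9
ee_pos: [584.9, -24.7, 210.4]
orientation: [2.123, 2.314, -0.0]
ft_force: [-1.6, -2.8, -0.4]
width: 8.7
grasp_force: 30.0
```

```bash
python3 mon.py
```

```text
t 13.9 pos [584.9 -24.7 210.4] yaw 0.086 Ftool(hinge,normal,down) [-2.7 -1.8  0.4] th 0.254 tongue 42.7 resist 2.2 radial_in -1.6 w 8.7
```

arm_command(
  series=[
    {"linear": [0.0005,-0.0035,0],"turn": 0.03},
    {"linear": [0.0005,-0.0035,0],"turn": 0.03},
    {"linear": [0.0005,-0.0035,0],"turn": 0.03},
    {"linear": [0.0005,-0.0035,0],"turn": 0.03},
    {"linear": [0.0005,-0.0035,0],"turn": 0.03},
    {"linear": [0,0,0],"turn": 0},
  ],
)

```text
t: 14.5
ee_pos: [566.8, -22.7, 210.4]
orientation: [2.293, 2.147, -0.001]
ft_force: [-2.4, -4.1, 2.5]
width: 8.7
grasp_force: 30.0
```

```bash
python3 mon.py
```

```text
t 14.5 pos [566.8 -22.7 210.4] yaw -0.066 Ftool(hinge,normal,down) [-4.2 -2.1 -2.5] th 0.254 tongue 42.8 resist 1.4 radial_in -4.7 w 8.7
```

The tongue is clear. Carrying on with the swing.

arm_command(
  series=[
    {"linear": [0.0,-0.0047,-0.0004],"turn": 0.04},
    {"linear": [0.0006,-0.0047,0],"turn": 0.04},
    {"linear": [0.0006,-0.0047,0],"turn": 0.04},
    {"linear": [0.0006,-0.0047,0],"turn": 0.04},
    {"linear": [0.0006,-0.0047,0],"turn": 0.04},
    {"linear": [0.0006,-0.0047,0],"turn": 0.04},
    {"linear": [0.0006,-0.0047,0],"turn": 0.04},
    {"linear": [0.0006,-0.0047,0],"turn": 0.04},
    {"linear": [0.0006,-0.0047,0],"turn": 0.04},
    {"linear": [0,0,0],"turn": 0},
  ],
)

```text
t: 15.5
ee_pos: [526.2, -8.0, 210.3]
orientation: [-2.639, -1.703, 0.002]
ft_force: [-2.4, -3.4, 0.4]
width: 8.6
grasp_force: 30.0
```

```bash
python3 mon.py
```

```text
t 15.5 pos [526.2  -8.  210.3] yaw -0.425 Ftool(hinge,normal,down) [-4.  -0.8 -0.4] th 0.253 tongue 42.5 resist 2.7 radial_in -3.1 w 8.6
```

arm_command(
  series=[
    {"linear": [0.0003,-0.0053,0],"turn": 0.045},
    {"linear": [0.0007,-0.0053,0],"turn": 0.045},
    {"linear": [0.0007,-0.0053,0],"turn": 0.045},
    {"linear": [0.0007,-0.0053,0],"turn": 0.045},
    {"linear": [0.0007,-0.0053,0],"turn": 0.045},
    {"linear": [0.0007,-0.0053,0],"turn": 0.045},
    {"linear": [0.0007,-0.0053,0],"turn": 0.045},
    {"linear": [0.0007,-0.0053,0],"turn": 0.045},
    {"linear": [0.0007,-0.0053,0],"turn": 0.045},
    {"linear": [0,0,0],"turn": 0},
  ],
)

```text
t: 16.5
ee_pos: [490.8, 24.0, 210.0]
orientation: [-2.927, -1.139, 0.002]
ft_force: [-3.3, -0.7, -1.5]
width: 8.7
grasp_force: 30.0
```

```bash
python3 mon.py
```

```text
t 16.5 pos [490.8  24.  210. ] yaw -0.829 Ftool(hinge,normal,down) [-2.9 -1.8  1.5] th 0.25 tongue 42.0 resist 3.2 radial_in -0.9 w 8.7
```

arm_command(
  series=[
    {"linear": [0.0005,-0.0053,0],"turn": 0.045},
    {"linear": [0.0007,-0.0053,0],"turn": 0.045},
    {"linear": [0.0007,-0.0053,0],"turn": 0.045},
    {"linear": [0.0007,-0.0053,0],"turn": 0.045},
    {"linear": [0.0007,-0.0053,0],"turn": 0.045},
    {"linear": [0.0007,-0.0053,0],"turn": 0.045},
    {"linear": [0.0007,-0.0053,0],"turn": 0.045},
    {"linear": [0.0007,-0.0053,0],"turn": 0.045},
    {"linear": [0.0007,-0.0053,0],"turn": 0.045},
    {"linear": [0,0,0],"turn": 0},
  ],
)

```text
t: 17.5
ee_pos: [471.3, 67.5, 210.0]
orientation: [-3.096, -0.528, 0.001]
ft_force: [-1.1, 0.2, -2.8]
width: 8.5
grasp_force: 30.0
```

```bash
python3 mon.py
```

```text
t 17.5 pos [471.3  67.5 210. ] yaw -1.233 Ftool(hinge,normal,down) [-0.9 -0.6  2.8] th 0.25 tongue 42.0 resist 2.6 radial_in 1.4 w 8.5
```

arm_command(
  series=[
    {"linear": [0.0007,-0.0053,0],"turn": 0.045},
    {"linear": [0.0007,-0.0053,0],"turn": 0.045},
    {"linear": [0.0007,-0.0053,0],"turn": 0.045},
    {"linear": [0.0007,-0.0047,0],"turn": 0.04},
    {"linear": [0,0,0],"turn": 0},
    {"linear": [0,0,0],"turn": 0},
  ],
)

```text
t: 18.1
ee_pos: [468.8, 87.5, 210.1]
orientation: [-3.131, -0.257, 0.001]
ft_force: [-0.9, 1.0, -4.0]
width: 8.7
grasp_force: 30.0
```

```bash
python3 mon.py
```

```text
t 18.1 pos [468.8  87.5 210.1] yaw -1.407 Ftool(hinge,normal,down) [-0.7 -1.2  4. ] th 0.251 tongue 42.2 resist 3.2 radial_in 2.4 w 8.7
```

Gate at about 1.54 rad. Lowering the bar along the reverse arc.

arm_command(
  series=[
    {"linear": [-0.001,0,0.001],"turn": 0},
    {"linear": [-0.0019,0,0.0018],"turn": 0},
    {"linear": [-0.0018,0,0.0018],"turn": 0},
    {"linear": [-0.0018,0,0.0019],"turn": 0},
    {"linear": [-0.0017,0,0.002],"turn": 0},
    {"linear": [-0.0018,0,0.0019],"turn": 0},
    {"linear": [-0.0016,0,0.002],"turn": 0},
    {"linear": [-0.0017,0,0.0021],"turn": 0},
    {"linear": [0,0,0],"turn": 0},
  ],
)

```text
t: 19.0
ee_pos: [454.3, 85.0, 195.7]
orientation: [3.131, 0.254, -0.004]
ft_force: [-7.8, -1.5, 6.2]
width: 8.9
grasp_force: 30.0
```

```bash
python3 mon.py
```

```text
t 19.0 pos [454.3  85.  195.7] yaw -1.409 Ftool(hinge,normal,down) [-8.   0.3 -6.2] th 0.1 tongue 17.0 resist 0.1 radial_in -10.1 w 8.9
```

arm_command(
  series=[
    {"linear": [-0.0013,0,-0.001],"turn": 0},
    {"linear": [-0.0016,0,0.002],"turn": 0},
    {"linear": [-0.0016,0,0.002],"turn": 0},
    {"linear": [0,0,0],"turn": 0},
  ],
)

```text
t: 19.4
ee_pos: [451.5, 84.5, 192.7]
orientation: [3.131, 0.254, 0.001]
ft_force: [0.6, -1.2, -1.2]
width: 9.3
grasp_force: 30.0
```

```bash
python3 mon.py
```

```text
t 19.4 pos [451.5  84.5 192.7] yaw -1.409 Ftool(hinge,normal,down) [0.4 1.3 1.2] th 0.071 tongue 12.1 resist 0.7 radial_in 1.0 w 9.3
```

arm_command(
  series=[
    {"linear": [-0.0015,0,0.002],"turn": 0},
    {"linear": [-0.0015,0,0.002],"turn": 0},
    {"linear": [-0.001,0,0.0015],"turn": 0},
    {"linear": [0,0,0],"turn": 0},
  ],
)

```text
t: 19.8
ee_pos: [446.9, 83.9, 187.0]
orientation: [3.131, 0.254, -0.001]
ft_force: [-1.2, -1.3, 1.2]
width: 9.1
grasp_force: 30.0
```

```bash
python3 mon.py
```

```text
t 19.8 pos [446.9  83.9 187. ] yaw -1.409 Ftool(hinge,normal,down) [-1.4  1.1 -1.2] th 0.018 tongue 3.1 resist -0.2 radial_in -1.8 w 9.1
```

arm_command(
  series=[
    {"linear": [-0.0007,0,0.0009],"turn": 0},
    {"linear": [-0.0006,0,0.0008],"turn": 0},
    {"linear": [0,0,0],"turn": 0},
    {"linear": [0,0,0],"turn": 0},
  ],
)

```text
t: 20.2
ee_pos: [446.0, 83.7, 185.7]
orientation: [-3.131, -0.254, -0.0]
ft_force: [-2.8, -1.3, 4.2]
width: 9.0
grasp_force: 30.0
```

```bash
python3 mon.py
```

```text
t 20.2 pos [446.   83.7 185.7] yaw -1.409 Ftool(hinge,normal,down) [-2.9  0.8 -4.2] th 0.006 tongue 1.1 resist -1.9 radial_in -4.7 w 9.0
```

arm_command(
  series=[
    {"linear": [0,0,0],"turn": 0},
    {"linear": [0,0,0],"turn": 0},
    {"linear": [0,0,0],"turn": 0},
    {"linear": [0,0,0],"turn": 0},
    {"linear": [0,0,0],"turn": 0},
    {"linear": [0,0,0],"turn": 0},
    {"linear": [0,0,0],"turn": 0},
  ],
  jaw=0.3,
)

```text
t: 20.9
ee_pos: [446.0, 83.7, 185.6]
orientation: [-3.131, -0.254, -0.0]
ft_force: [-0.3, 0.4, 0.2]
width: 56.5
grasp_force: 0.0
```

```bash
python3 mon.py
```

```text
t 20.9 pos [446.   83.7 185.6] yaw -1.409 Ftool(hinge,normal,down) [-0.2 -0.4 -0.2] th 0.005 tongue 0.9 resist -0.0 radial_in -0.2 w 56.5
```

arm_command(
  series=[
    {"linear": [0,0,-0.01],"turn": 0},
    {"linear": [0,0,-0.015],"turn": 0},
    {"linear": [0,0,-0.02],"turn": 0},
    {"linear": [0,0,-0.02],"turn": 0},
    {"linear": [0,0,-0.02],"turn": 0},
    {"linear": [0,0,-0.02],"turn": 0},
    {"linear": [0,0,-0.015],"turn": 0},
    {"linear": [0,0,0],"turn": 0},
    {"linear": [0,0,0],"turn": 0},
  ],
)

```text
t: 21.8
ee_pos: [445.9, 83.7, 305.8]
orientation: [-3.131, -0.254, -0.001]
ft_force: [0.4, -0.3, 0.1]
width: 57.3
grasp_force: 0.0
```

```bash
python3 mon.py;python3 - <<'E'
from workcell import ctrl
import cv2,numpy as np
a=ctrl.get_image("side")["frame"][165:300,225:385]
b=ctrl.get_image("wrist")["frame"]
cv2.imwrite("pics/e1.png",np.hstack([cv2.resize(a,(400,338),interpolation=cv2.INTER_CUBIC),cv2.resize(b,(400,338))]))
E
```

```text
t 21.8 pos [445.9  83.7 305.8] yaw -1.409 Ftool(hinge,normal,down) [ 0.3  0.4 -0.1] th 1.004 tongue 143.4 resist -0.3 radial_in -0.1 w 57.3
```

View pics/e1.png

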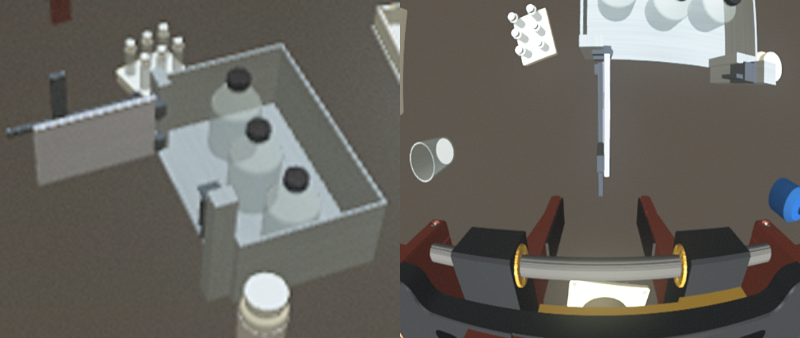

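The gate stands square to the front, running from (158,115) to (38,155) in the left half. The bar is level with its tongue at (15,130), everything else is undisturbed, and the gripper is clear. Handing in.

```bash
python3 -c "
from workcell import ctrl
print(ctrl.close_job())"
```

```text
the job is handed in; nothing more can be done
None
```

I handed the job in at about 22 s: the gate is open to about 1.54 rad, the bar is level and released, the gripper is clear, and the last pictures show the bottles and everything else still standing; no verdict came back.

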